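# Load a bowl and inch the buffing head over it

### The arm

A 7-joint arm with a two-finger parallel gripper is mounted at the origin on the work surface. World frame = base frame: x ahead of the robot, y to its left, z up, the work surface at z = 0. Lengths are in m, angles in rad, forces in N, time in s.
With the tool pointing down it reaches from about 0.425 to 0.925 m from the base axis. Payload 6.8 kg.
Tool frame: the origin (TCP) lies at the centre of the arm's flange, where the gripper is bolted on; the fingertips stand 173 mm ahead of it and the grasp point (between the pads) lies 155 mm ahead of it; z points along the fingers, x is the direction in which the jaws open and shut, and the axes are right-handed (so a half turn about z gives the same grasp; the last joint's range is limited). The gripper opens to 85 mm and grips with 20 to 120 N. Pads are 22 mm wide; open, the fingers measure 114 mm over their backs; the gripper's body (76 mm by 85 mm) begins 54 mm behind the grasp point. The pads swing forward as they close: fully open they stand 13 mm farther back than shut.
Start: joints at [1.169, 0.477, 0.022, 1.555, -0.011, 1.109, -0.083], TCP at [0.195, -0.646, 0.405] pointing down, gripper open.
Joint ranges: [-2.96, 2.96], [-0.34, 2.1], [-1.41, 1.46], [0.24, 2.44], [-1.37, 4.51], [0.17, 1.92], [-2.96, 2.96]. Speed limits (rad/s): [2.39, 2.39, 3.14, 3.14, 3.14, 3.14, 3.14].

### API

Orientations are given as a rotation vector (axis times angle).
In Python, from bench import get_obs, imaging, hand_in gives the robot as it stands.
- The arm moves only by the tool send_rows, never from a script. Its argument "motion" is a list of rows, each an object with "dp": the shift along the world's x, y, z in m, a list of three; "rot": the turn, a rotation vector about the world's x, y, z in rad, a list of three; "grip": the finger opening in m, from 0 to 0.0854. In form: [{"dp": [dx, dy, dz], "rot": [ax, ay, az], "grip": grip}, ...]. A call has 1 to 20 rows; each row shifts and turns the pose as measured when the row begins; what a row does not reach is not made up. A row lasts 1/8 s, in which the tool goes at most 62.5 mm and 10.7 degrees, less where a joint would pass 70% of its speed; a pose out of reach is approached as far as the arm can. A call is refused whole if a number of a shift passes 0.0625 or a number of a turn 0.188, either way. A call with a gripper value outside its range is refused whole. The fingers move at their own pace and stop on an object; "grip_force" is the grip in N (left out, the last holds). Time passes only in rows, so rows that do not move let the fingers close. It gives the time, the measured TCP pose, the force and the opening at its end, in the units of the state.
- get_obs(): the state, without advancing time (a new reading comes with each control period).
- imaging.grab_frame(name): name is "side" or "top"; returns a dict with "img" (384x512x3 uint8, red, green, blue), "fx", "fy", "cx", "cy" (pixels), "D" ([k1, k2, p1, p2, k3] as OpenCV has them; the pictures are not rectified), "R" (3x3) and "t" (3): a world point X has camera coordinates R X + t. Camera axes: x right, y down, z forward; pixel columns grow to the right and rows downward; lengths in m; the calibration is good to about 2 mm. A picture is of the moment at which its call begins. There is no depth.
- hand_in(): hands the job in, once; it reports no verdict.
The state is a dict: "clock": time; "joints": joint angles; "qvel": joint speeds; "tau": joint torques, N m; "tcp_pos": TCP position; "orientation": TCP orientation; "contact_force": force on the tool from outside, world axes, zero at the start; "moment": the same for the moment, N m; "grip_width": finger opening in m.
Only numpy, scipy, OpenCV 4.12 (cv2) and the standard library are available. Lean on these libraries where they do the work, as an engineer would, in place of code of your own. Each camera call takes 0.05 s, during which the arm holds its last target. There are 200 camera calls.

### The job

Set the upside-down brass bowl, still upside down, centred on the round rubber rest of the polishing machine and let go of it. Then hold the inch button on the sloped console down in one unbroken press of about four seconds, so that the drive carries the buffing wheel over the bowl, and release the button. Do not touch the buffing head, and leave the whetstone, hammer and cup where they are.

Things in the scene. Friction and masses are not known exactly. Their poses are not given: they have to be found in the camera images.
- bowl_center (a point): Loose footed brass bowl, upside down, 0.3 to 0.56 kg, 82 mm high. This point is on its axis, half-way up (41 mm above its underside), z up. The rim, at the bottom, is 100 mm across; the dome narrows up to the foot, a round stem 36 mm across from 50 to 76 mm above the underside, flaring to 42 mm at the top: grip the foot from above.
- rest (a point): Centre of the top of the machine's fixed round black rubber rest, 112 mm across, 35 mm above the table, on a green base plate 15 mm thick. Axes are the machine's, z up: the plate spans x -80 to 200 and y -130 to 270 mm about this point; a beam on two posts (tops 195 mm above the table) runs along y at x 140 to 190 mm.
- wheel (a point): Centre of the grey buffing wheel (72 mm across, 26 mm thick, axle along the machine's y), 170 mm above the table, lowest point at 134 mm (the beam tips it up by up to 4 mm while the button is held). Parked, it is 108 to 120 mm to the +y side of the rest (machine axes); its motor, 62 mm across, reaches 34 to 119 mm to the +y side of this point. Easily pushed: do not touch.
- head (a joint): Travel of the buffing head along its beam, m: 0 = fully parked, 0.12 = wheel exactly over the centre of the rest, 0.2 = far end. It grows only, at about 0.03 m/s, while the inch button is held right down; it stops within about 10 mm and stays when the button is released. There is no way back.
- inch (a joint): Inch button travel, m: 0 = up (spring return), 0.010 = fully down, which takes about 6 N; it must be held at or near the bottom for the drive to run at full speed.
- inch_top (a point): Centre of the outer face of the round black inch button, 40 mm across, on the sloped console panel; moves with it. z axis: outward, 40 degrees off vertical, leaning to the robot; press along -z. A steel guard bar (12 mm thick, 150 mm long, along this point's y, 215 mm above the table) stands over the button: a tool pointing straight down hits it, one tilted along the button's axis passes in front.
- whetstone: Bystander: grey stone block 60 x 140 x 35 mm, origin at the centre of its underside.
- hammer: Bystander: hammer lying on the table.
- tin_cup: Bystander: aluminium cup 70 mm across, 85 mm high, origin at the centre of its underside.
Things that resemble listed ones, but are neither listed nor needed, are in the scene too. What is meant by the part that bears inch is not turquoise, and is the larger of those in its own colour. Of the things shaped like the part that bears bowl_center, the brass one is meant.

How it is judged:
By the outcome, as a careful person would: the job done as asked, in the order asked, and still so for the second after the job is handed in, with the robot touching nothing.
It also fails if it takes over 54 s, if anything falls off the work surface, if the arm or the gripper's body presses on something with over 40 N, if the wrist force passes 120 N, or if a joint passes its speed limit or range.

## Working session

There is one attempt and no reset: what is moved stays moved. The work goes in short steps, Python scripts to look and compute and a tool call to move; the robot and the scene stay as the last step left them, time stands still between calls to the robot, and variables do not carry over. Pictures are saved under pics/ and viewed, about 8 in all and at most 12, crops included, and the job is handed in when it is done.

Besides the shell and the picture viewer there is one more tool, called after ">>>" as name(argument=value, ...) on one line, values as JSON. send_rows: Moves the arm, as the interface text tells. Its arguments: {"type":"object","properties":{"motion":{"type":"array","items":{"type":"object","properties":{"dp":{"type":"array","items":{"type":"number"}},"rot":{"type":"array","items":{"type":"number"}},"grip":{"type":"number"}}}},"grip_force":{"type":"number"}},"required":["motion"]}

```bash
mkdir -p pics; cat > h.py <<'E'
import numpy as np, cv2
from bench import get_obs, imaging, hand_in
def grab(n,save=None):
    f=imaging.grab_frame(n)
    if save: cv2.imwrite('pics/'+save,f['img'][:,:,::-1])
    f['K']=np.array([[f['fx'],0,f['cx']],[0,f['fy'],f['cy']],[0,0,1.]]);f['D']=np.array(f['D'],float);f['R']=np.array(f['R']);f['t']=np.array(f['t'])
    return f
def ray(f,u,v):
    p=cv2.undistortPoints(np.array([[[u,v]]],float),f['K'],f['D'])[0,0]
    return -f['R'].T@f['t'], f['R'].T@np.array([p[0],p[1],1])
def plane(f,u,v,z):
    c,d=ray(f,u,v); return c+d*(z-c[2])/d[2]
def proj(f,X):
    return cv2.projectPoints(np.array(X,float).reshape(-1,3),cv2.Rodrigues(f['R'])[0],f['t'],f['K'],f['D'])[0][:,0]
def tri(fa,a,fb,b):
    A=np.zeros((3,3));q=np.zeros(3)
    for f,p in((fa,a),(fb,b)):
        c,d=ray(f,*p);d/=np.linalg.norm(d);P=np.eye(3)-np.outer(d,d);A+=P;q+=P@c
    return np.linalg.solve(A,q)
E
python3 - <<'E'
from h import *
o=get_obs();print(o)
for n in('side','top'):
    f=grab(n,n+'0.png');print(n,-f['R'].T@f['t'],f['R'],f['fx'])
E
```

```text
{'clock': 0.0, 'joints': array([ 1.16888358,  0.47780066,  0.022303  ,  1.55642103, -0.01151781,
        1.10930544, -0.0830843 ]), 'qvel': array([ 3.04743515e-05,  9.27306994e-05, -7.91104697e-05,  9.20567964e-04,
        1.12480714e-03,  6.00156311e-04, -1.50815291e-03]), 'tau': array([ 9.05449742e-04, -5.96457767e+01,  1.60835747e+00, -2.81205028e+01,
        1.24339038e-02,  9.33367264e-03,  4.18253933e-06]), 'tcp_pos': array([ 0.19543581, -0.64580906,  0.40373718]), 'orientation': array([-2.52194430e+00,  1.87167069e+00,  2.37024489e-03]), 'contact_force': array([ 0.00300161,  0.46729544, -0.60183626]), 'moment': array([-0.04658523, -0.04118869, -0.04503076]), 'grip_width': 0.08507795076103916}
side [-0.3845801   0.8955468   1.12707612] [[-0.7473162  -0.66445925  0.00352022]
 [-0.41590412  0.46362185 -0.78235449]
 [ 0.51821063 -0.58613026 -0.62282346]] 500.092772410133
top [ 0.33873011 -0.02677291  1.09199814] [[ 0.02384046 -0.99970287  0.00508   ]
 [-0.99049736 -0.0243088  -0.13536642]
 [ 0.13544969 -0.00180453 -0.99078258]] 357.9498123528345
```

View pics/side0.png

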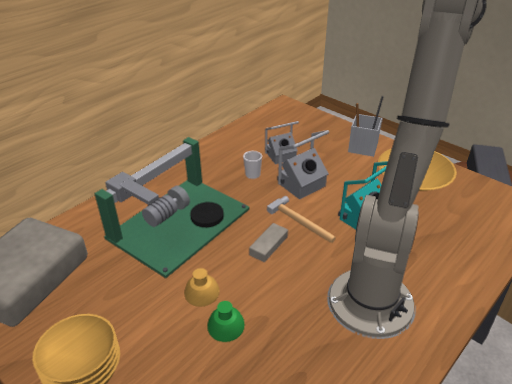

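View pics/top0.png

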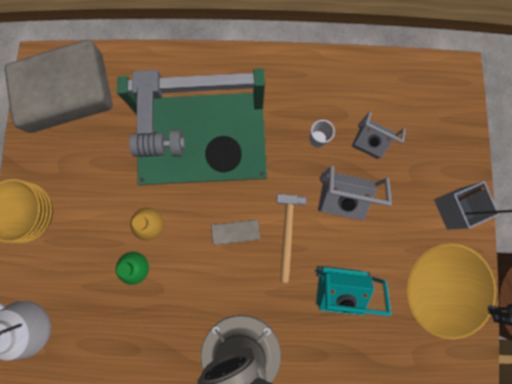

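```bash
python3 - <<'E'
from h import *
S=cv2.imread('pics/side0.png');T=cv2.imread('pics/top0.png')
a=cv2.resize(S[115:215,240:360],(480,400),interpolation=2)
b=cv2.resize(T[150:240,300:400],(444,400),interpolation=2)[:, :]
cv2.imwrite('pics/c1.png',cv2.resize(np.hstack([a,b[:,:320+124]]),(800,346)))
fs,ft=grab('side'),grab('top')
def blobs(img,m,mn=60):
    n,l,s,c=cv2.connectedComponentsWithStats(m.astype(np.uint8));
    for i in range(1,n):
        if s[i,4]>mn: print('  ',s[i],c[i].round(1))
for n,f in(('S',fs),('T',ft)):
    im=f['img'];h=cv2.cvtColor(im,cv2.COLOR_RGB2HSV)
    print(n,'dark');blobs(im,(im.max(2)<45))
    print(n,'green');blobs(im,(h[...,0]>60)&(h[...,0]<85)&(h[...,1]>90)&(h[...,2]>40),150)
    print(n,'brass');blobs(im,(h[...,0]>=17)&(h[...,0]<28)&(h[...,1]>140)&(h[...,2]>90))
E
```

```text
S dark
   [398 116  50  11 233] [421.6 121.1]
   [467 147  10  25 137] [471.4 161.3]
   [305 160  11  11  91] [310.1 165.1]
   [191 203  32  24 644] [206.5 214.5]
   [347 284  49  26 106] [366.7 302.7]
   [473 284  37  60 367] [488.8 319.8]
   [389 301  17  20  83] [396.6 311.3]
S green
   [  96  138  153  139 6177] [169.2 224. ]
   [ 208  301   36   40 1036] [225.4 322.5]
S brass
   [378 149  13  13  93] [384.4 155.7]
   [420 151  37  40 877] [438.4 173. ]
   [185 268  34  38 945] [201.2 288.5]
   [  32  314   88   70 4998] [ 76.9 351. ]
T dark
   [254  87   9  21 111] [257.6  97.8]
   [206 137  35  34 945] [223.  153.6]
   [370 137   9   9  69] [373.9 141.2]
   [341 198  15  13 140] [348.1 204. ]
   [498 254  14  33 273] [503.8 265. ]
   [340 300  14   6  70] [346.7 302.6]
   [489 304  23  36 372] [502.6 318.7]
   [204 356  43  24 485] [224.3 367.4]
T green
   [ 138   70  128  114 8024] [208.  135.7]
   [118  77  18  32 276] [125.5  91.4]
   [117 253  31  31 750] [132.1 267.8]
T brass
   [   0  179   53   64 2863] [ 22.9 210.9]
   [130 208  33  32 832] [146.5 223.6]
   [ 407  243   90   97 6728] [451.  290.8]
```

View pics/c1.png

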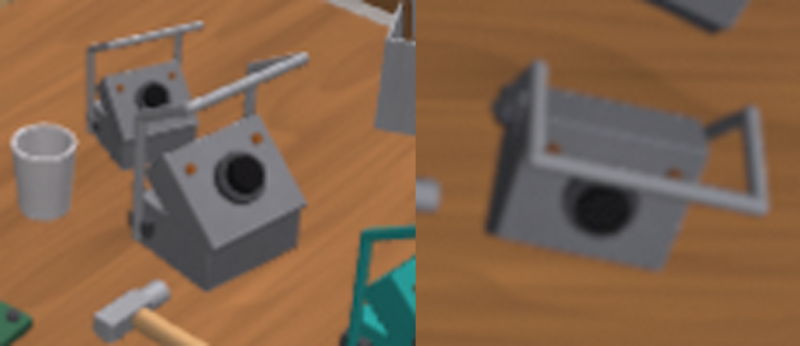

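```bash
python3 - <<'E'
from h import *
fs,ft=grab('side'),grab('top')
np.set_printoptions(precision=4,suppress=True)
print('bowl',plane(ft,146.5,224,0.003),plane(fs,200.5,273,0.082))
print('rest',plane(ft,223,153.7,.035),plane(fs,206.8,214.6,.035))
p=plane(ft,266,178.5,.015);q=plane(ft,139,184,.015);print('corners',p,q,'yaw',np.arctan2(*-(q-p)[:2])if 0 else np.arctan2(-(q-p)[0],(q-p)[1]))
B=tri(fs,(310.2,165.3),ft,(348.3,203.5));print('button',B)
m=lambda x,y:(300+(x-416)/3.844,150+y/3.844)
s=lambda x,y:(240+x/3.464,115+y/3.464)
a=plane(ft,*m(538,160),.215);b=plane(ft,*m(765,207),.215)
c=plane(fs,*s(185,106),.215);d=plane(fs,*s(305,59),.215)
print('bar top',a,b,'side',c,d)
# panel lower/upper edges, top view
for n,x,y in(('lowL',490,236),('lowR',660,268),('upL',555,120),('upR',703,150)):
  print(n,plane(ft,*m(x,y),.08))
w=ft
print('bar side L via tri',tri(fs,s(140,112),ft,m(538,160)),'R',tri(fs,s(305,59),ft,m(765,207)))
# wheel
print('wheel proj',)
E
```

```text
bowl [0.3785 0.2979 0.003 ] [0.3766 0.2962 0.082 ]
rest [0.5954 0.0688 0.035 ] [0.5862 0.0792 0.035 ]
corners [ 0.526  -0.0635  0.015 ] [0.4996 0.3254 0.015 ] yaw 0.06775256977492092
button [ 0.4449 -0.2915  0.1067]
bar top [ 0.4623 -0.2208  0.215 ] [ 0.4351 -0.3699  0.215 ] side [ 0.4668 -0.2183  0.215 ] [ 0.4314 -0.3643  0.215 ]
lowL [ 0.4237 -0.2146  0.08  ]
lowR [ 0.4027 -0.3417  0.08  ]
upL [ 0.5119 -0.2637  0.08  ]
upR [ 0.492 -0.376  0.08 ]
bar side L via tri [ 0.4814 -0.2065  0.2081] R [ 0.4359 -0.3717  0.2098]
wheel proj
```

>>> send_rows(motion=[{"dp": [0.034, 0.044, 0.02], "rot": [0, 0, 0.102], "grip": 0.085}, {"dp": [0.034, 0.044, 0.02], "rot": [0, 0, 0.102], "grip": 0.085}, {"dp": [0.034, 0.044, 0.02], "rot": [0, 0, 0.102], "grip": 0.085}, {"dp": [0.034, 0.044, 0], "rot": [0, 0, 0.102], "grip": 0.085}, {"dp": [0.034, 0.044, 0], "rot": [0, 0, 0.102], "grip": 0.085}, {"dp": [0.034, 0.044, 0], "rot": [0, 0, 0.102], "grip": 0.085}, {"dp": [0.034, 0.044, 0], "rot": [0, 0, 0.102], "grip": 0.085}, {"dp": [0.034, 0.044, 0], "rot": [0, 0, 0.102], "grip": 0.085}, {"dp": [0.034, 0.044, 0], "rot": [0, 0, 0.102], "grip": 0.085}, {"dp": [0, 0.06, 0], "rot": [0, 0, 0.102], "grip": 0.085}, {"dp": [0, 0.06, 0], "rot": [0, 0, 0.102], "grip": 0.085}, {"dp": [0, 0.06, 0], "rot": [0, 0, 0.102], "grip": 0.085}, {"dp": [0, 0.06, 0], "rot": [0, 0, 0.102], "grip": 0.085}, {"dp": [0, 0.06, 0], "rot": [0, 0, 0.102], "grip": 0.085}, {"dp": [-0.0244, 0.0494, 0], "rot": [0, 0, 0.102], "grip": 0.085}, {"dp": [-0.0244, 0.0494, 0], "rot": [0, 0, 0.102], "grip": 0.085}, {"dp": [-0.0244, 0.0494, 0], "rot": [0, 0, 0.102], "grip": 0.085}, {"dp": [-0.0244, 0.0494, 0], "rot": [0, 0, 0.102], "grip": 0.085}, {"dp": [-0.0244, 0.0494, 0], "rot": [0, 0, 0.102], "grip": 0.085}])

```text
clock: 2.68
tcp_pos: [0.3792, 0.324, 0.4684]
orientation: [2.943, 1.096, 0.019]
contact_force: [0.4, 0.2, -0.0]
grip_width: 0.0851
```

>>> send_rows(motion=[{"dp": [-0.0017, -0.027, -0.05], "rot": [0, 0, 0], "grip": 0.085}, {"dp": [0, 0, -0.05], "rot": [0, 0, 0], "grip": 0.085}, {"dp": [0, 0, -0.05], "rot": [0, 0, 0], "grip": 0.085}, {"dp": [0, 0, -0.04], "rot": [0, 0, 0], "grip": 0.085}, {"dp": [0, 0, 0], "rot": [0, 0, 0], "grip": 0.085}])

```text
clock: 3.3
tcp_pos: [0.3741, 0.3012, 0.2758]
orientation: [-2.935, -1.112, -0.028]
contact_force: [-0.0, -0.8, -0.5]
grip_width: 0.085
```

```bash
python3 - <<'E'
from h import *
from scipy.spatial.transform import Rotation as R
o=get_obs();print(o['tcp_pos'],R.from_rotvec(o['orientation']).as_matrix().round(3),o['joints'].round(2))
S=grab('side')['img'][200:350,120:290,::-1];T=grab('top')['img'][140:290,70:220,::-1]
cv2.imwrite('pics/c2.png',np.hstack([cv2.resize(S,(425,375),interpolation=2),cv2.resize(T,(375,375),interpolation=2)]))
E
```

```text
[0.37405588 0.30123423 0.27583247] [[ 0.749  0.663  0.016]
 [ 0.663 -0.749  0.009]
 [ 0.017  0.004 -1.   ]] [-0.17  0.44 -0.77  2.09  0.46  0.76 -0.5 ]
```

View pics/c2.png

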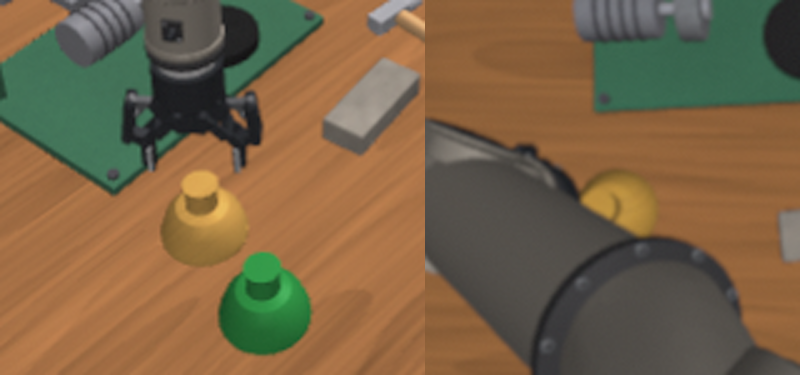

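>>> send_rows(motion=[{"dp": [0.0035, -0.004, -0.01], "rot": [-0.009, 0.016, 0], "grip": 0.085}, {"dp": [0, 0, -0.015], "rot": [0, 0, 0], "grip": 0.085}, {"dp": [0, 0, -0.015], "rot": [0, 0, 0], "grip": 0.085}, {"dp": [0, 0, -0.008], "rot": [0, 0, 0], "grip": 0.085}, {"dp": [0, 0, 0], "rot": [0, 0, 0], "grip": 0.085}])

```text
clock: 4.03
tcp_pos: [0.3804, 0.299, 0.2311]
orientation: [-2.937, -1.109, -0.017]
contact_force: [-0.8, -0.0, -0.0]
grip_width: 0.0851
```

>>> send_rows(motion=[{"dp": [-0.002, -0.002, -0.007], "rot": [0, 0, 0], "grip": 0.085}, {"dp": [0, 0, 0], "rot": [0, 0, 0], "grip": 0.06}, {"dp": [0, 0, 0], "rot": [0, 0, 0], "grip": 0.02}, {"dp": [0, 0, 0], "rot": [0, 0, 0], "grip": 0.02}, {"dp": [0, 0, 0], "rot": [0, 0, 0], "grip": 0.02}, {"dp": [0, 0, 0], "rot": [0, 0, 0], "grip": 0.02}, {"dp": [0, 0, 0], "rot": [0, 0, 0], "grip": 0.02}, {"dp": [0, 0, 0], "rot": [0, 0, 0], "grip": 0.02}], grip_force=50)

```text
clock: 5.03
tcp_pos: [0.3781, 0.2971, 0.2246]
orientation: [-2.937, -1.11, -0.018]
contact_force: [-0.6, 0.1, -0.2]
grip_width: 0.0375
```

>>> send_rows(motion=[{"dp": [0, 0, 0.03], "rot": [0, 0, 0], "grip": 0.02}, {"dp": [0, 0, 0.03], "rot": [0, 0, 0], "grip": 0.02}, {"dp": [0, 0, 0.03], "rot": [0, 0, 0], "grip": 0.02}, {"dp": [0.009, -0.028, 0], "rot": [0, 0, -0.06], "grip": 0.02}, {"dp": [0.009, -0.028, 0], "rot": [0, 0, -0.06], "grip": 0.02}, {"dp": [0.009, -0.028, 0], "rot": [0, 0, -0.06], "grip": 0.02}, {"dp": [0.009, -0.028, 0], "rot": [0, 0, -0.06], "grip": 0.02}, {"dp": [0.009, -0.028, 0], "rot": [0, 0, -0.06], "grip": 0.02}, {"dp": [0.009, -0.028, 0], "rot": [0, 0, -0.06], "grip": 0.02}, {"dp": [0.009, -0.028, 0], "rot": [0, 0, -0.06], "grip": 0.02}, {"dp": [0.009, -0.028, 0], "rot": [0, 0, -0.06], "grip": 0.02}, {"dp": [0, 0, 0], "rot": [0, 0, 0], "grip": 0.02}])

```text
clock: 6.52
tcp_pos: [0.448, 0.0635, 0.3136]
orientation: [3.12, 0.357, 0.003]
contact_force: [0.6, 1.4, -3.6]
grip_width: 0.037
```

>>> send_rows(motion=[{"dp": [0.03, 0.0015, 0], "rot": [0, 0, -0.03], "grip": 0.02}, {"dp": [0.03, 0.0015, 0], "rot": [0, 0, -0.03], "grip": 0.02}, {"dp": [0.03, 0.0015, 0], "rot": [0, 0, 0], "grip": 0.02}, {"dp": [0.03, 0.0015, 0], "rot": [0, 0, 0], "grip": 0.02}, {"dp": [0.02, 0, -0.01], "rot": [0, 0, 0], "grip": 0.02}, {"dp": [0, 0, -0.01], "rot": [0, 0, 0], "grip": 0.02}, {"dp": [0, 0, 0], "rot": [0, 0, 0], "grip": 0.02}])

```text
clock: 7.4
tcp_pos: [0.5882, 0.0737, 0.2898]
orientation: [-3.129, -0.272, 0.009]
contact_force: [-0.8, -0.6, -4.1]
grip_width: 0.0372
```

```bash
python3 - <<'E'
from h import *
from scipy.spatial.transform import Rotation as R
o=get_obs();m=R.from_rotvec(o['orientation']).as_matrix();print(o['tcp_pos'],m[:,2],o['tcp_pos']+.19*m[:,2],o['joints'].round(2),o['contact_force'])
S=grab('side')['img'][130:290,90:270,::-1]
cv2.imwrite('pics/c3.png',cv2.resize(S,None,fx=4,fy=3.75,interpolation=2)[:600])
E
```

```text
[0.58817063 0.07367617 0.28977397] [-6.02440128e-03 -1.73003634e-04 -9.99981838e-01] [0.58702599 0.0736433  0.09977742] [ 0.2   0.54 -0.57  1.82  0.36  0.89 -0.36] [-0.79649318 -0.60654843 -4.14492431]
```

View pics/c3.png

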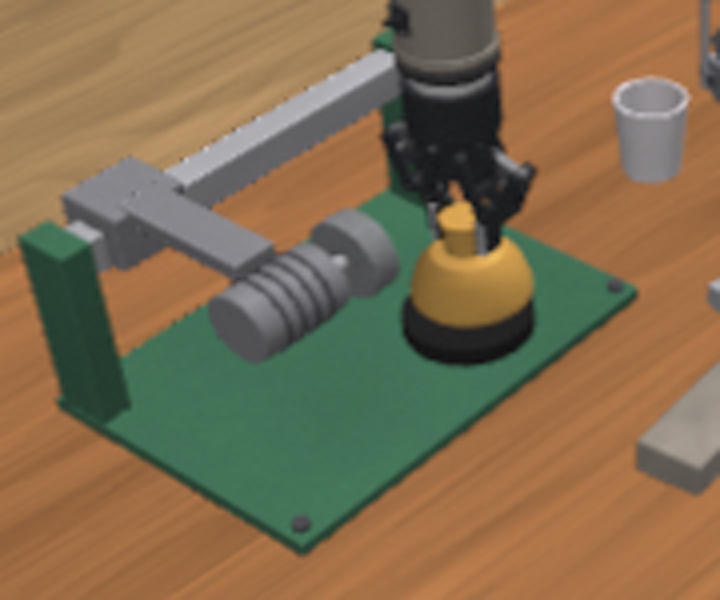

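>>> send_rows(motion=[{"dp": [0.009, -0.0037, 0], "rot": [0, -0.006, 0], "grip": 0.02}, {"dp": [0, 0, -0.01], "rot": [0, 0, 0], "grip": 0.02}, {"dp": [0, 0, -0.008], "rot": [0, 0, 0], "grip": 0.02}, {"dp": [0, 0, -0.005], "rot": [0, 0, 0], "grip": 0.02}, {"dp": [0, 0, 0], "rot": [0, 0, 0], "grip": 0.02}])

```text
clock: 8.07
tcp_pos: [0.5968, 0.0697, 0.2664]
orientation: [3.129, 0.273, 0.002]
contact_force: [-0.8, -0.2, -3.4]
grip_width: 0.037
```

```bash
python3 - <<'E'
from h import *
from scipy.spatial.transform import Rotation as R
o=get_obs();m=R.from_rotvec(o['orientation']).as_matrix();print(o['tcp_pos'],m[:,2],o['tcp_pos']+.19*m[:,2],o['contact_force'])
E
```

```text
[0.59676452 0.06965841 0.26638764] [ 1.41297108e-03 -6.61550611e-04 -9.99998783e-01] [0.59703298 0.06953271 0.07638787] [-0.80262718 -0.19609383 -3.41970009]
```

```bash
cat > chk.py <<'E'
from h import *
t=np.linspace(0,6.283,100)
def circ(x,y,r,z): return np.c_[x+r*np.cos(t),y+r*np.sin(t),0*t+z]
import sys
zb=float(sys.argv[1])
for n in('side','top'):
    f=grab(n);im=f['img'].astype(int);h=cv2.cvtColor(f['img'],cv2.COLOR_RGB2HSV)
    P=np.vstack([proj(f,circ(.597,.07,.056,z)) for z in(.015,.035)]);print(n,'rest pred',P.min(0).round(1),P.max(0).round(1))
    Q=proj(f,circ(.597,.07,.05,zb));print(' bowl rim pred',Q.min(0).round(1),Q.max(0).round(1))
    x0,y0=(P.min(0)-25).astype(int);x1,y1=(P.max(0)+10).astype(int)
    for k,m in(('dark',im.max(2)<45),('brass',(h[...,0]>=14)&(h[...,0]<28)&(h[...,1]>130)&(h[...,2]>60))):
        m=m[y0:y1,x0:x1].astype(np.uint8);c,l,s,_=cv2.connectedComponentsWithStats(m)
        for i in range(1,c):
            if s[i,4]>40: b=s[i];print(' ',k,[b[0]+x0,b[1]+y0],[b[0]+x0+b[2]-1,b[1]+y0+b[3]-1],b[4])
E
python3 chk.py .042
```

```text
side rest pred [189.7 201.2] [223.7 227.6]
 bowl rim pred [191.3 200.7] [221.5 220.2]
  dark [np.int64(188), np.int64(176)] [np.int64(220), np.int64(199)] 319
  dark [np.int64(191), np.int64(211)] [np.int64(222), np.int64(226)] 191
  brass [np.int64(192), np.int64(188)] [np.int64(221), np.int64(220)] 631
top rest pred [204.2 135.3] [241.3 172.6]
 bowl rim pred [205.8 136.6] [239.  168.9]
  brass [np.int64(206), np.int64(152)] [np.int64(215), np.int64(167)] 58
```

>>> send_rows(motion=[{"dp": [0.0002, 0.0003, -0.004], "rot": [0, 0, 0], "grip": 0.02}, {"dp": [0, 0, -0.002], "rot": [0, 0, 0], "grip": 0.02}, {"dp": [0, 0, -0.001], "rot": [0, 0, 0], "grip": 0.02}, {"dp": [0, 0, 0], "rot": [0, 0, 0], "grip": 0.02}])

```text
clock: 8.68
tcp_pos: [0.5975, 0.0703, 0.2602]
orientation: [3.129, 0.273, 0.006]
contact_force: [-0.9, 0.5, -2.8]
grip_width: 0.0372
```

>>> send_rows(motion=[{"dp": [0, 0, -0.0015], "rot": [0, 0, 0], "grip": 0.02}, {"dp": [0, 0, 0], "rot": [0, 0, 0], "grip": 0.02}])

```text
clock: 8.93
tcp_pos: [0.5974, 0.0703, 0.2602]
orientation: [3.128, 0.273, 0.006]
contact_force: [-0.4, -0.2, -3.0]
grip_width: 0.0367
```

>>> send_rows(motion=[{"dp": [0, 0, -0.002], "rot": [0, 0, 0], "grip": 0.02}, {"dp": [0, 0, -0.001], "rot": [0, 0, 0], "grip": 0.02}])

```text
clock: 9.18
tcp_pos: [0.5973, 0.0706, 0.2598]
orientation: [3.126, 0.272, 0.006]
contact_force: [-4.1, -1.8, 7.7]
grip_width: 0.0368
```

>>> send_rows(motion=[{"dp": [0, 0, 0.0005], "rot": [0, 0, 0], "grip": 0.037}, {"dp": [0, 0, 0], "rot": [0, 0, 0], "grip": 0.045}, {"dp": [0, 0, 0], "rot": [0, 0, 0], "grip": 0.065}, {"dp": [0, 0, 0], "rot": [0, 0, 0], "grip": 0.065}, {"dp": [0, 0, 0], "rot": [0, 0, 0], "grip": 0.065}, {"dp": [0, 0, 0.02], "rot": [0, 0, 0], "grip": 0.065}, {"dp": [0, 0, 0.03], "rot": [0, 0, 0], "grip": 0.065}, {"dp": [0, 0, 0.04], "rot": [0, 0, 0], "grip": 0.065}, {"dp": [0, 0, 0.04], "rot": [0, 0, 0], "grip": 0.065}, {"dp": [-0.03, -0.02, 0.04], "rot": [0, 0, 0], "grip": 0.02}, {"dp": [-0.03, -0.03, 0.04], "rot": [0, 0, 0], "grip": 0}, {"dp": [-0.03, -0.04, 0], "rot": [0, 0, 0], "grip": 0}])

```text
clock: 10.68
tcp_pos: [0.506, -0.0162, 0.4859]
orientation: [3.128, 0.286, 0.023]
contact_force: [-0.1, -1.6, -0.4]
grip_width: 0.0103
```

```bash
python3 chk.py .035; python3 - <<'E'
from h import *
o=get_obs();print(o['tcp_pos'],o['orientation'],o['joints'].round(2),o['contact_force'])
S=grab('side')['img'][120:280,90:270,::-1];T=grab('top')['img'][60:220,100:280,::-1]
cv2.imwrite('pics/c4.png',np.hstack([cv2.resize(a,(400,356),interpolation=2) for a in(S,T)]))
E
```

```text
side rest pred [189.7 201.2] [223.7 227.6]
 bowl rim pred [191.5 202.3] [221.6 221.8]
  dark [np.int64(191), np.int64(213)] [np.int64(222), np.int64(226)] 140
  brass [np.int64(192), np.int64(190)] [np.int64(221), np.int64(221)] 673
top rest pred [204.2 135.3] [241.3 172.6]
 bowl rim pred [206.1 137.2] [239.1 169.4]
  brass [np.int64(207), np.int64(138)] [np.int64(223), np.int64(169)] 377
[ 0.5040445  -0.02099163  0.48316394] [3.1258932  0.27192115 0.01247275] [ 0.48  0.17 -0.63  1.82  0.12  1.17 -0.02] [ 0.07868637 -0.14034687 -1.724238  ]
```

View pics/c4.png

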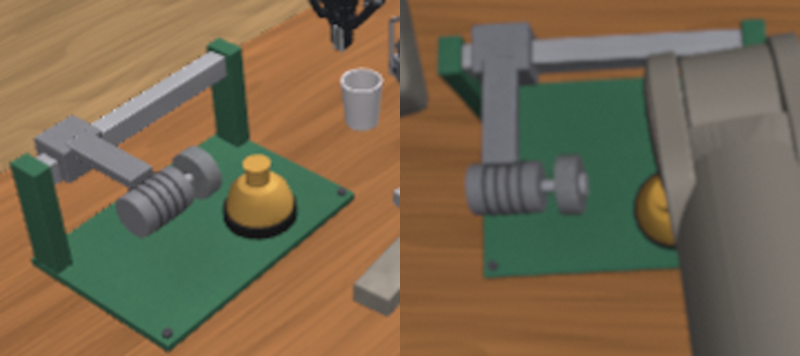

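>>> send_rows(motion=[{"dp": [-0.01, -0.03, 0], "rot": [0, 0, -0.12], "grip": 0}, {"dp": [-0.02, -0.04, 0], "rot": [0, 0, -0.12], "grip": 0}, {"dp": [-0.02, -0.03, 0], "rot": [0, 0, -0.12], "grip": 0}, {"dp": [-0.024, -0.02, -0.01], "rot": [-0.024, -0.114, 0], "grip": 0}, {"dp": [-0.024, -0.02, -0.01], "rot": [-0.024, -0.114, 0], "grip": 0}, {"dp": [-0.024, -0.02, -0.01], "rot": [-0.024, -0.114, 0], "grip": 0}, {"dp": [-0.024, -0.02, -0.01], "rot": [-0.024, -0.114, 0], "grip": 0}, {"dp": [-0.024, -0.02, -0.01], "rot": [-0.024, -0.114, 0], "grip": 0}, {"dp": [-0.024, -0.02, -0.01], "rot": [-0.024, -0.114, 0], "grip": 0}, {"dp": [0, 0, 0], "rot": [0, 0, 0], "grip": 0}])

```text
clock: 12.12
tcp_pos: [0.3259, -0.2221, 0.4287]
orientation: [2.892, -0.235, 1.028]
contact_force: [-0.1, -0.1, 0.2]
grip_width: 0.0002
```

```bash
cat > st.py <<'E'
from h import *
from scipy.spatial.transform import Rotation as R
B=np.array([.4449,-.2915,.1067]);zo=np.array([-.629,.132,.766])
o=get_obs();m=R.from_rotvec(o['orientation']).as_matrix();tip=o['tcp_pos']+.173*m[:,2]
np.set_printoptions(precision=4,suppress=True)
d=tip-B;print('clk',o['clock'],'tcp',o['tcp_pos'],'tip',tip,'z',m[:,2],'x',m[:,0]);print('q',o['joints'],'F',o['contact_force'],'Faxial',o['contact_force']@zo,'w',o['grip_width'])
print('axial',d@zo,'lateral corr (world)',-(d-(d@zo)*zo),'rotcorr',np.cross(m[:,2],-zo))
E
python3 st.py
```

```text
clk 12.125 tcp [ 0.3259 -0.2221  0.4287] tip [ 0.4335 -0.2412  0.2946] z [ 0.6219 -0.1105 -0.7752] x [ 0.7656 -0.1221  0.6316]
q [ 0.6685 -0.1426 -0.1287  2.3361 -0.7062  0.3785  0.9608] F [-0.128  -0.1299  0.1891] Faxial 0.2081726443223336 w 0.00019628124287362432
axial 0.15772341590611308 lateral corr (world) [-0.0878 -0.0294 -0.0671] rotcorr [-0.0177 -0.0112 -0.0126]
```

```bash
cat > fk.py <<'E'
import numpy as np
from scipy.optimize import least_squares
from scipy.spatial.transform import Rotation as R
Q=np.array([[1.16888,.47780,.02230,1.55642,-.01152,1.10931,-.08308],[-.17,.44,-.77,2.09,.46,.76,-.5],[.2,.54,-.57,1.82,.36,.89,-.36],[.48,.17,-.63,1.82,.12,1.17,-.02],[.6685,-.1426,-.1287,2.3361,-.7062,.3785,.9608]])
P=np.array([[.19544,-.64581,.40374],[.37406,.30123,.27583],[.58817,.07368,.28977],[.50404,-.02099,.48316],[.3259,-.2221,.4287]])
O=np.array([[-2.52194,1.87167,.00237],[-2.935,-1.112,-.028],[-3.129,-.272,.009],[3.1259,.2719,.0125],[2.892,-.235,1.028]])
def fk(q,p,s):
    H,L1,L2,d,a0,e,g,a7=p
    z=lambda a:R.from_rotvec([0,0,a]);y=lambda a:R.from_rotvec([0,a,0])
    r=z(s[0]*q[0]+a0)*y(q[1]);X=np.array([0,0,H])+(r*z(s[1]*q[2])).apply([e,0,L1])
    r=r*z(s[1]*q[2])*y(q[3]);r=r*z(s[2]*q[4]);X=X+r.apply([g,0,L2])
    r=r*y(q[5]);X=X+r.apply([0,0,d]);return X,r*z(s[3]*q[6]+a7)
def fit():
    best=None
    for n in range(16):
        s=[1-2*((n>>i)&1) for i in range(4)]
        def f(p):
            o=[]
            for q,x,w in zip(Q,P,O):
                X,r=fk(q,p,s);M=r.as_matrix()-R.from_rotvec(w).as_matrix();o+=[*(X-x),*(.2*M.ravel())]
            return np.array(o)
        for a7 in(0,1.57,3.14,-1.57):
            r=least_squares(f,[.35,.45,.45,.15,-.1,0,0,a7])
            if best is None or r.cost<best[0].cost: best=(r,s)
    return best
if __name__=='__main__':
    b,s=fit();print(b.cost,s,b.x.round(4),b.fun.reshape(5,-1)[:,:3].round(3))
    np.save('fk.npy',np.r_[b.x,s])
E
cat > ik.py <<'E'
from fk import *
v=np.load('fk.npy');p,s=v[:8],v[8:]
lo=np.array([-2.96,-.34,-1.41,.24,-1.37,.17,-2.96]);hi=np.array([2.96,2.1,1.46,2.44,4.51,1.92,2.96])
def ik(X,zt,q0):
    def f(q):
        x,r=fk(q,p,s);return np.r_[x-X,.2*(r.apply([0,0,1])-zt),.0005*(q-q0)]
    r=least_squares(f,np.clip(q0,lo+.02,hi-.02),bounds=(lo+.01,hi-.01));x,rr=fk(r.x,p,s)
    return r.x.round(2),np.linalg.norm(x-X).round(4),np.linalg.norm(rr.apply([0,0,1])-zt).round(3)
if __name__=='__main__':
    B=np.array([.4449,-.2915,.1067]);q0=Q[-1]
    ex=np.array([.979,-.206,0]);ey=np.array([.206,.979,0])
    for tilt in(40,35,30):
      for sd in(0,-12):
        t=np.radians(tilt);u=np.radians(sd)
        zo=np.cos(u)*(-np.sin(t)*ex+np.cos(t)*np.array([0,0,1]))+np.sin(u)*ey
        for a in(.1,.05,0,-.01): print(tilt,sd,a,*ik(B+(a+.173)*zo,-zo,q0))
E
python3 fk.py && python3 ik.py
```

```text
0.0005287303333942632 [-1, -1, -1, -1] [ 0.2612  0.5495  0.4607  0.1674 -0.1006 -0.0118 -0.022   3.046 ] [[-0.008  0.009 -0.003]
 [ 0.005  0.011  0.005]
 [ 0.007 -0.003  0.007]
 [-0.001  0.004  0.001]
 [ 0.006  0.01  -0.01 ]]
40 0 0.1 [-0.32  0.11  1.16  2.43 -1.36  0.55  0.96] 0.0097 0.041
40 0 0.05 [ 1.56  0.23 -0.95  2.43 -1.36  0.18  0.96] 0.0063 0.063
40 0 0 [ 1.21  0.32 -0.63  2.37 -1.36  0.18  0.96] 0.0127 0.135
40 0 -0.01 [ 1.16  0.33 -0.59  2.36 -1.36  0.18  0.96] 0.0137 0.148
40 -12 0.1 [ 0.96  0.17  0.01  2.34 -1.2   0.72  0.96] 0.0 0.0
40 -12 0.05 [ 0.97  0.27 -0.1   2.34 -1.36  0.62  0.96] 0.0 0.0
40 -12 0 [ 1.52  0.49 -0.88  2.34 -1.36  0.22  0.96] 0.0 0.0
40 -12 -0.01 [ 1.52  0.53 -0.91  2.33 -1.36  0.18  0.96] 0.0006 0.007
35 0 0.1 [ 0.77  0.03 -0.05  2.41 -1.08  0.38  0.96] 0.0 0.0
35 0 0.05 [ 0.88  0.15 -0.24  2.4  -1.36  0.27  0.96] 0.0 0.0
35 0 0 [ 0.98  0.28 -0.41  2.36 -1.36  0.18  0.96] 0.0053 0.057
35 0 -0.01 [ 0.94  0.31 -0.38  2.35 -1.36  0.18  0.96] 0.0065 0.071
35 -12 0.1 [ 0.91  0.16 -0.    2.29 -1.03  0.69  0.96] 0.0 0.0
35 -12 0.05 [ 0.9   0.25 -0.07  2.3  -1.17  0.59  0.96] 0.0 0.0
35 -12 0 [ 0.88  0.35 -0.13  2.29 -1.33  0.5   0.96] 0.0 0.0
35 -12 -0.01 [ 0.9   0.37 -0.17  2.29 -1.36  0.48  0.96] 0.0 0.0
30 0 0.1 [ 0.74  0.03 -0.06  2.35 -0.74  0.41  0.96] 0.0 0.0
30 0 0.05 [ 0.74  0.15 -0.12  2.35 -0.93  0.29  0.96] 0.0 0.0
30 0 0 [ 0.79  0.27 -0.23  2.34 -1.19  0.18  0.96] 0.0 0.0
30 0 -0.01 [ 0.74  0.3  -0.19  2.33 -1.3   0.18  0.96] 0.0 0.0
30 -12 0.1 [ 0.87  0.16 -0.01  2.23 -0.85  0.7   0.96] 0.0 0.0
30 -12 0.05 [ 0.86  0.24 -0.07  2.25 -0.96  0.59  0.96] 0.0 0.0
30 -12 0 [ 0.86  0.34 -0.14  2.25 -1.09  0.48  0.96] 0.0 0.0
30 -12 -0.01 [ 0.85  0.36 -0.15  2.25 -1.12  0.46  0.96] 0.0 0.0
```

```bash
python3 - <<'E'
from ik import *
B=np.array([.4449,-.2915,.1067]);q0=Q[-1];b=np.array([.449,-.294,.212]);ex=np.array([.979,-.206,0]);ey=np.array([.206,.979,0])
zb=-np.sin(.698)*ex+np.cos(.698)*np.array([0,0,1]);up=np.cos(.698)*ex+np.sin(.698)*np.array([0,0,1])
for tilt,sd in((37,-18),(35,-18),(35,-24)):
    t=np.radians(tilt);u=np.radians(sd)
    zo=np.cos(u)*(-np.sin(t)*ex+np.cos(t)*np.array([0,0,1]))+np.sin(u)*ey
    n=np.cross(ey,zo);n/=np.linalg.norm(n);print(tilt,sd,'zo',zo.round(4),'bar perp',((b-B)@n).round(4))
    for a,l in((.15,.04),(.11,.03),(.05,0),(0,0),(-.012,0)):
        X=B+a*zb+l*up+.173*zo;print(a,l,X.round(3),*ik(X,-zo,q0))
E
```

```text
37 -18 zo [-0.624  -0.1846  0.7595] bar perp 0.067
0.15 0.04 [ 0.273 -0.31   0.379] [ 0.92  0.08  0.05  2.24 -0.95  0.91  0.96] 0.0 0.0
0.11 0.03 [ 0.29  -0.314  0.342] [ 0.93  0.16 -0.    2.25 -1.03  0.83  0.96] 0.0 0.0
0.05 0 [ 0.305 -0.317  0.276] [ 0.96  0.3  -0.07  2.29 -1.18  0.71  0.96] 0.0 0.0
0 0 [ 0.337 -0.323  0.238] [ 0.95  0.4  -0.13  2.26 -1.29  0.64  0.96] 0.0 0.0
-0.012 0 [ 0.344 -0.325  0.229] [ 0.94  0.43 -0.14  2.25 -1.31  0.62  0.96] 0.0 0.0
35 -18 zo [-0.5977 -0.1902  0.7791] bar perp 0.0641
0.15 0.04 [ 0.277 -0.311  0.382] [ 0.91  0.08  0.04  2.22 -0.9   0.91  0.96] 0.0 0.0
0.11 0.03 [ 0.295 -0.315  0.345] [ 0.92  0.16 -0.    2.24 -0.97  0.83  0.96] 0.0 0.0
0.05 0 [ 0.31  -0.318  0.28 ] [ 0.94  0.29 -0.07  2.27 -1.12  0.71  0.96] 0.0 0.0
0 0 [ 0.341 -0.324  0.241] [ 0.94  0.4  -0.13  2.24 -1.22  0.62  0.96] 0.0 0.0
-0.012 0 [ 0.349 -0.326  0.232] [ 0.93  0.42 -0.15  2.23 -1.24  0.61  0.96] 0.0 0.0
35 -24 zo [-0.5968 -0.2903  0.7483] bar perp 0.0641
0.15 0.04 [ 0.277 -0.328  0.377] [ 0.96  0.15  0.03  2.17 -0.9   1.02  0.96] 0.0 0.0
0.11 0.03 [ 0.295 -0.332  0.34 ] [ 0.97  0.22 -0.02  2.19 -0.95  0.94  0.96] 0.0 0.0
0.05 0 [ 0.31  -0.335  0.274] [ 0.99  0.35 -0.08  2.22 -1.06  0.82  0.96] 0.0 0.0
0 0 [ 0.342 -0.342  0.236] [ 0.98  0.45 -0.14  2.19 -1.13  0.74  0.96] 0.0 0.0
-0.012 0 [ 0.349 -0.343  0.227] [ 0.98  0.48 -0.15  2.18 -1.14  0.72  0.96] 0.0 0.0
```

>>> send_rows(motion=[{"dp": [-0.015, -0.025, 0], "rot": [0.058, 0.005, 0.046], "grip": 0}, {"dp": [-0.015, -0.025, 0], "rot": [0.058, 0.005, 0.046], "grip": 0}, {"dp": [-0.015, -0.025, 0], "rot": [0.058, 0.005, 0.046], "grip": 0}, {"dp": [-0.004, -0.014, -0.015], "rot": [0.058, 0.005, 0.046], "grip": 0}, {"dp": [0, 0, -0.03], "rot": [0, 0, 0], "grip": 0}, {"dp": [0, 0, 0], "rot": [0, 0, 0], "grip": 0}])

```text
clock: 12.88
tcp_pos: [0.2862, -0.3091, 0.3869]
orientation: [-2.763, 0.048, -0.901]
contact_force: [0.6, 0.3, 0.4]
grip_width: 0.0
```

```bash
cat > st.py <<'E'
from h import *
from scipy.spatial.transform import Rotation as R
B=np.array([.4449,-.2915,.1067]);zb=np.array([-.629,.132,.766]);zt=np.array([.598,.190,-.779])
o=get_obs();m=R.from_rotvec(o['orientation']).as_matrix();tip=o['tcp_pos']+.173*m[:,2]
np.set_printoptions(precision=4,suppress=True)
d=tip-B;a=d@zb;print('clk',o['clock'],'tcp',o['tcp_pos'],'tip',tip,'z',m[:,2]);print('q',o['joints'],'F',o['contact_force'],'Fax',o['contact_force']@zb)
print('axial',a,'lateral corr',-(d-a*zb),'rotcorr',np.cross(m[:,2],zt))
E
python3 st.py
```

```text
clk 12.875 tcp [ 0.2862 -0.3091  0.3869] tip [ 0.3875 -0.2726  0.2515] z [ 0.5852  0.211  -0.7829]
q [ 0.7202  0.0697  0.1792  2.2478 -0.9431  0.8333  1.5264] F [0.6107 0.2586 0.4095] Fax -0.03634426390799639
axial 0.14950869780098405 lateral corr [-0.0366  0.0008 -0.0302] rotcorr [-0.0156 -0.0123 -0.015 ]
```

>>> send_rows(motion=[{"dp": [-0.008, -0.002, -0.024], "rot": [-0.015, -0.012, -0.015], "grip": 0}, {"dp": [0.0, -0.003, -0.024], "rot": [0, 0, 0], "grip": 0}, {"dp": [0.01, -0.003, -0.024], "rot": [0, 0, 0], "grip": 0}, {"dp": [0.01, -0.003, -0.02], "rot": [0, 0, 0], "grip": 0}, {"dp": [0, 0, 0], "rot": [0, 0, 0], "grip": 0}])

```text
clock: 13.5
tcp_pos: [0.3069, -0.3194, 0.2997]
orientation: [-2.768, 0.041, -0.927]
contact_force: [0.2, 0.8, 0.6]
grip_width: -0.0001
```

```bash
python3 st.py; python3 - <<'E'
from h import *
S=grab('side')['img'][100:220,230:370,::-1];T=grab('top')['img'][140:260,280:420,::-1]
cv2.imwrite('pics/c5.png',np.hstack([cv2.resize(a,(400,343),interpolation=2) for a in(S,T)]))
E
```

```text
clk 13.5 tcp [ 0.3069 -0.3194  0.2997] tip [ 0.4104 -0.2849  0.1654] z [ 0.598   0.1997 -0.7763]
q [ 0.7423  0.2637  0.1438  2.2898 -1.2115  0.7195  1.8529] F [0.1556 0.841  0.5748] Fax 0.4534264421360033
axial 0.06754379474324289 lateral corr [-0.008   0.0023 -0.007 ] rotcorr [-0.0081  0.0016 -0.0058]
```

View pics/c5.png

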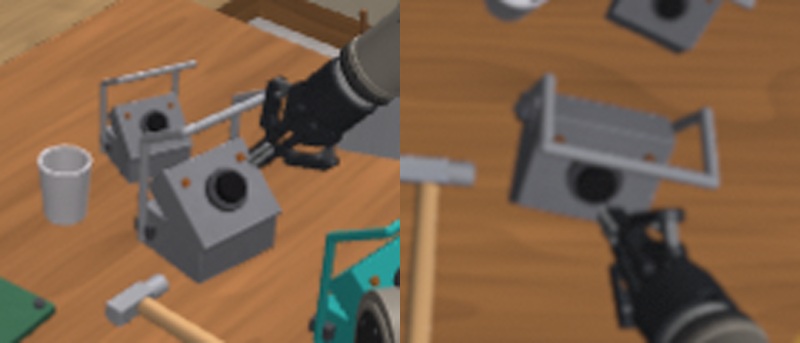

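>>> send_rows(motion=[{"dp": [0.006, -0.001, -0.013], "rot": [0, 0, 0], "grip": 0}, {"dp": [0.007, -0.001, -0.013], "rot": [0, 0, 0], "grip": 0}, {"dp": [0.007, -0.001, -0.012], "rot": [0, 0, 0], "grip": 0}, {"dp": [0.003, -0.001, -0.005], "rot": [0, 0, 0], "grip": 0}, {"dp": [0, 0, 0], "rot": [0, 0, 0], "grip": 0}])

```text
clock: 14.22
tcp_pos: [0.3312, -0.3247, 0.2621]
orientation: [-2.77, 0.037, -0.941]
contact_force: [0.0, -0.1, -0.0]
grip_width: -0.0001
```

```bash
python3 st.py; python3 - <<'E'
from h import *
from scipy.spatial.transform import Rotation as R
o=get_obs();tip=o['tcp_pos']+.173*R.from_rotvec(o['orientation']).as_matrix()[:,2]
out=[]
for n in('side','top'):
    f=grab(n);im=f['img'][:,:,::-1].copy();p=proj(f,[tip,[.4449,-.2915,.1067]]);print(n,p.round(1))
    u,v=p[1].astype(int);out.append(cv2.resize(im[v-35:v+35,u-40:u+40],(400,350),interpolation=2))
cv2.imwrite('pics/c6.png',np.hstack(out))
E
```

```text
clk 14.225 tcp [ 0.3312 -0.3247  0.2621] tip [ 0.4358 -0.291   0.1285] z [ 0.6045  0.1949 -0.7724]
q [ 0.7793  0.3639  0.0634  2.2722 -1.3383  0.6606  1.9779] F [ 0.029  -0.1434 -0.0052] Fax -0.04112443403153035
axial 0.022508065162141894 lateral corr [-0.005   0.0025 -0.0045] rotcorr [-0.0051  0.009  -0.0017]
side [[312.5 161.3]
 [310.1 165.3]]
top [[350.4 206.2]
 [348.4 203.6]]
```

View pics/c6.png

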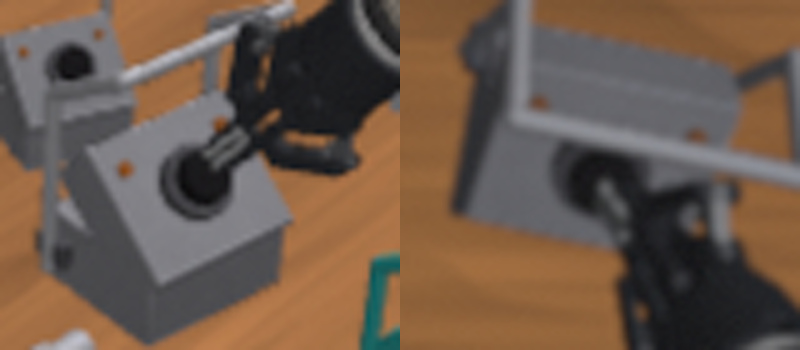

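>>> send_rows(motion=[{"dp": [0.001, -0.009, -0.003], "rot": [0.045, 0.003, 0.036], "grip": 0}, {"dp": [0.001, -0.009, -0.003], "rot": [0.045, 0.003, 0.036], "grip": 0}, {"dp": [0.001, -0.009, -0.003], "rot": [0.045, 0.003, 0.036], "grip": 0}, {"dp": [0, 0, 0], "rot": [0, 0, 0], "grip": 0}])

```text
clock: 14.82
tcp_pos: [0.3332, -0.3525, 0.2547]
orientation: [-2.621, -0.047, -0.865]
contact_force: [0.4, 0.4, -0.7]
grip_width: -0.0001
```

```bash
sed -i 's/zt=np.array.*/zt=np.array([.568,.361,-.741])/' st.py; python3 st.py
```

```text
clk 14.825 tcp [ 0.3332 -0.3525  0.2547] tip [ 0.4313 -0.2896  0.1268] z [ 0.5671  0.3635 -0.7391]
q [ 0.8161  0.4479  0.0989  2.1701 -1.1661  0.8682  1.8883] F [ 0.3948  0.3628 -0.6791] Fax -0.7206426700224994
axial 0.02415687214852403 lateral corr [-0.0016  0.0013 -0.0016] rotcorr [-0.0025  0.0004 -0.0017]
```

>>> send_rows(motion=[{"dp": [0.004, -0.001, -0.006], "rot": [0, 0, 0], "grip": 0}, {"dp": [0.003, 0, -0.005], "rot": [0, 0, 0], "grip": 0}, {"dp": [0, 0, 0], "rot": [0, 0, 0], "grip": 0}])

```text
clock: 15.2
tcp_pos: [0.3366, -0.353, 0.2438]
orientation: [-2.625, -0.041, -0.864]
contact_force: [-3.2, -1.3, 2.0]
grip_width: 0.0001
```

```bash
python3 st.py
```

```text
clk 15.2 tcp [ 0.3366 -0.353   0.2438] tip [ 0.4347 -0.2908  0.1156] z [ 0.5671  0.3595 -0.741 ]
q [ 0.8169  0.4702  0.0914  2.1698 -1.1882  0.8512  1.9099] F [-3.2074 -1.294   2.0273] Fax 3.3995649896983786
axial 0.013334163255793268 lateral corr [0.0018 0.001  0.0013] rotcorr [ 0.0011 -0.0007  0.0005]
```

>>> send_rows(motion=[{"dp": [0.0038, -0.0008, -0.0046], "rot": [0, 0, 0], "grip": 0}, {"dp": [0.0038, -0.0008, -0.0046], "rot": [0, 0, 0], "grip": 0}, {"dp": [0.0025, -0.0005, -0.0031], "rot": [0, 0, 0], "grip": 0}])

```text
clock: 15.58
tcp_pos: [0.3411, -0.3547, 0.2365]
orientation: [-2.618, -0.041, -0.871]
contact_force: [-36.7, 1.0, 48.6]
grip_width: 0.0004
```

```bash
python3 st.py
```

```text
clk 15.575 tcp [ 0.3411 -0.3547  0.2365] tip [ 0.4401 -0.2919  0.1092] z [ 0.5718  0.3632 -0.7356]
q [ 0.8187  0.4904  0.0857  2.163  -1.2075  0.8502  1.9286] F [-36.7193   1.049   48.6486] Fax 60.4997631031018
axial 0.0049171330691561415 lateral corr [0.0018 0.0011 0.0013] rotcorr [-0.0035  0.0059  0.0001]
```

>>> send_rows(motion=[{"dp": [0.0009, -0.0002, -0.0011], "rot": [0, 0, 0], "grip": 0}, {"dp": [0.0009, -0.0002, -0.0011], "rot": [0, 0, 0], "grip": 0}, {"dp": [0.0009, -0.0002, -0.0011], "rot": [0, 0, 0], "grip": 0}, {"dp": [0.0009, -0.0002, -0.0011], "rot": [0, 0, 0], "grip": 0}])

```text
clock: 16.08
tcp_pos: [0.3396, -0.3545, 0.2371]
orientation: [-2.614, -0.04, -0.878]
contact_force: [-11.4, -0.5, 12.2]
grip_width: -0.0001
```

```bash
python3 st.py; cat > wh.py <<'E'
from h import *
# wheel/motor grey-mask: columns near expected wheel in side view
import sys
f=grab('side');yx=np.array([np.cos(.068),np.sin(.068)]);yy=np.array([-np.sin(.068),np.cos(.068)])
for d in(.115,.09,.06,.03,0): print(d,proj(f,[*(np.array([.597,.07])+d*yy),.170])[0].round(1))
cv2.imwrite('pics/'+sys.argv[1],cv2.resize(f['img'][120:280,90:270,::-1],None,fx=4,fy=3.75,interpolation=2))
E
python3 wh.py w1.png
```

```text
clk 16.075 tcp [ 0.3396 -0.3545  0.2371] tip [ 0.4393 -0.2916  0.1104] z [ 0.5759  0.3637 -0.7322]
q [ 0.8247  0.4888  0.0823  2.1656 -1.2111  0.8526  1.9344] F [-11.3627  -0.5435  12.2019] Fax 16.42201893182797
axial 0.006382483129270555 lateral corr [0.0016 0.0009 0.0012] rotcorr [-0.0052  0.0109  0.0013]
0.115 [177.6 197.6]
0.09 [183.5 193.5]
0.06 [190.4 188.7]
0.03 [197.2 184.1]
0 [203.7 179.6]
```

View pics/w1.png

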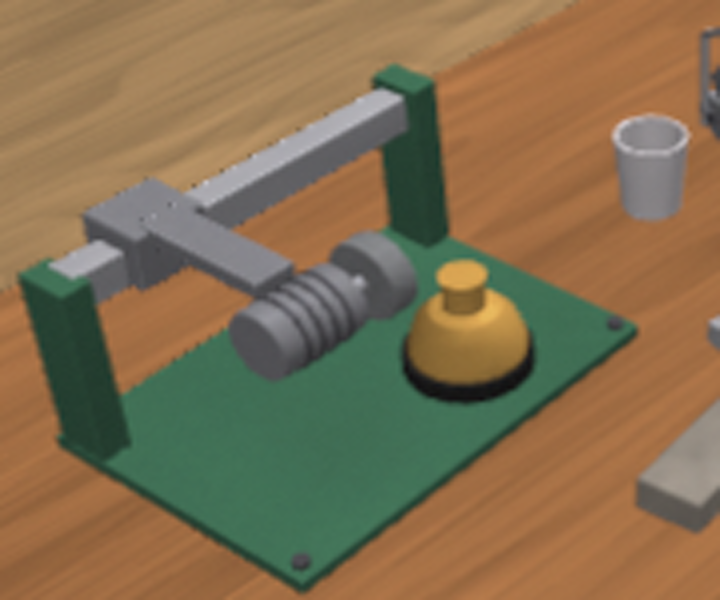

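>>> send_rows(motion=[{"dp": [0.001, -0.0002, -0.0012], "rot": [0, 0.002, 0], "grip": 0}, {"dp": [0.001, -0.0002, -0.0012], "rot": [0, 0.002, 0], "grip": 0}, {"dp": [0.001, -0.0002, -0.0012], "rot": [0, 0.002, 0], "grip": 0}, {"dp": [0.001, -0.0002, -0.0012], "rot": [0, 0.002, 0], "grip": 0}, {"dp": [0.001, -0.0002, -0.0012], "rot": [0, 0.002, 0], "grip": 0}, {"dp": [0.001, -0.0002, -0.0012], "rot": [0, 0.002, 0], "grip": 0}, {"dp": [0.001, -0.0002, -0.0012], "rot": [0, 0.001, 0], "grip": 0}, {"dp": [0.001, -0.0002, -0.0012], "rot": [0, 0.001, 0], "grip": 0}, {"dp": [0.001, -0.0002, -0.0012], "rot": [0, 0.001, 0], "grip": 0}, {"dp": [0.001, -0.0002, -0.0012], "rot": [0, 0.001, 0], "grip": 0}, {"dp": [0.001, -0.0002, -0.0012], "rot": [0, 0.001, 0], "grip": 0}, {"dp": [0.001, -0.0002, -0.0012], "rot": [0, 0.001, 0], "grip": 0}, {"dp": [0.001, -0.0002, -0.0012], "rot": [0, 0.001, 0], "grip": 0}, {"dp": [0.001, -0.0002, -0.0012], "rot": [0, 0.001, 0], "grip": 0}, {"dp": [0.001, -0.0002, -0.0012], "rot": [0, 0.001, 0], "grip": 0}, {"dp": [0.001, -0.0002, -0.0012], "rot": [0, 0.001, 0], "grip": 0}])

```text
clock: 18.12
tcp_pos: [0.3396, -0.3549, 0.2368]
orientation: [-2.611, -0.035, -0.877]
contact_force: [-11.8, 1.2, 14.7]
grip_width: -0.0002
```

```bash
python3 st.py; python3 wh.py w2.png
```

```text
clk 18.125 tcp [ 0.3396 -0.3549  0.2368] tip [ 0.4393 -0.2916  0.1103] z [ 0.5763  0.3655 -0.731 ]
q [ 0.8253  0.4903  0.0828  2.1647 -1.2111  0.8553  1.9315] F [-11.7916   1.211   14.7446] Fax 18.87113374577659
axial 0.006292761154816532 lateral corr [0.0016 0.001  0.0012] rotcorr [-0.0069  0.0119  0.0005]
0.115 [177.6 197.6]
0.09 [183.5 193.5]
0.06 [190.4 188.7]
0.03 [197.2 184.1]
0 [203.7 179.6]
```

View pics/w2.png

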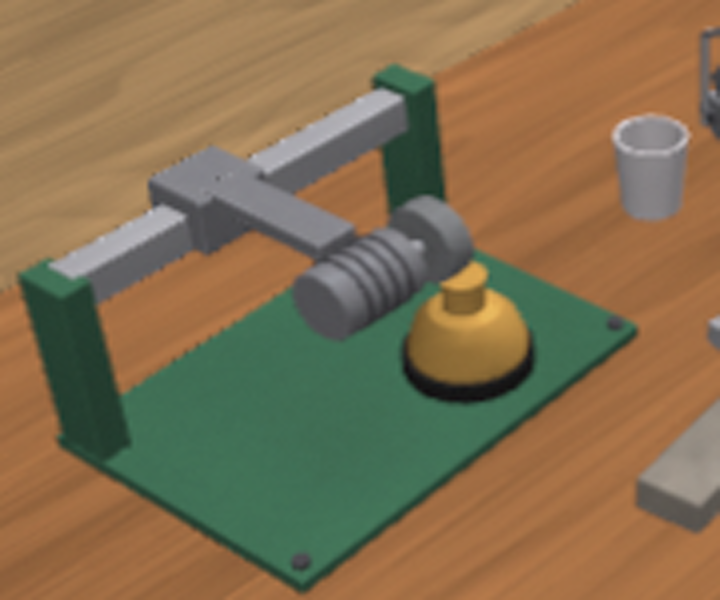

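>>> send_rows(motion=[{"dp": [0.001, -0.0002, -0.0012], "rot": [0, 0.001, 0], "grip": 0}, {"dp": [0.001, -0.0002, -0.0012], "rot": [0, 0.001, 0], "grip": 0}, {"dp": [0.001, -0.0002, -0.0012], "rot": [0, 0.001, 0], "grip": 0}, {"dp": [0.001, -0.0002, -0.0012], "rot": [0, 0.001, 0], "grip": 0}, {"dp": [0.001, -0.0002, -0.0012], "rot": [0, 0.001, 0], "grip": 0}, {"dp": [0.001, -0.0002, -0.0012], "rot": [0, 0.001, 0], "grip": 0}, {"dp": [-0.015, 0.003, 0.019], "rot": [0, 0, 0], "grip": 0}, {"dp": [-0.012, 0.003, 0.018], "rot": [0, 0, 0], "grip": 0}, {"dp": [-0.006, 0.001, 0.02], "rot": [0, 0, 0], "grip": 0}, {"dp": [0, 0, 0], "rot": [0, 0, 0], "grip": 0}])

```text
clock: 19.42
tcp_pos: [0.3061, -0.3462, 0.296]
orientation: [-2.611, -0.036, -0.881]
contact_force: [0.9, 1.3, -0.4]
grip_width: -0.0003
```

```bash
python3 st.py; python3 wh.py w3.png
```

```text
clk 19.425 tcp [ 0.3061 -0.3462  0.296 ] tip [ 0.4062 -0.2831  0.1698] z [ 0.5788  0.3645 -0.7294]
q [ 0.8312  0.3478  0.1279  2.1964 -1.1011  0.9285  1.8226] F [ 0.9429  1.3375 -0.3576] Fax -0.6904403113159951
axial 0.07375913623272748 lateral corr [-0.0077  0.0014 -0.0066] rotcorr [-0.0068  0.0146  0.0019]
0.115 [177.6 197.6]
0.09 [183.5 193.5]
0.06 [190.4 188.7]
0.03 [197.2 184.1]
0 [203.7 179.6]
```

View pics/w3.png

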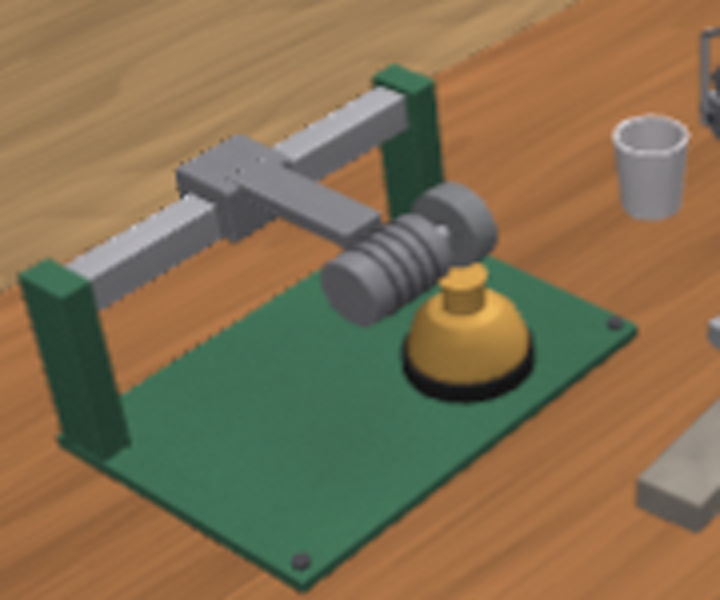

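>>> send_rows(motion=[{"dp": [-0.01, -0.005, 0.03], "rot": [0, 0, 0], "grip": 0}, {"dp": [0, 0, 0.02], "rot": [0, 0, 0], "grip": 0}, {"dp": [0, 0, 0], "rot": [0, 0, 0], "grip": 0}, {"dp": [0, 0, 0], "rot": [0, 0, 0], "grip": 0}])

```text
clock: 19.98
tcp_pos: [0.2973, -0.3494, 0.3428]
orientation: [-2.608, -0.038, -0.875]
contact_force: [0.8, 0.1, 0.2]
grip_width: 0.0001
```

```bash
python3 st.py; python3 -c "
from h import *
print(hand_in())"
```

```text
clk 19.975 tcp [ 0.2973 -0.3494  0.3428] tip [ 0.3968 -0.2854  0.2165] z [ 0.575   0.3695 -0.7299]
q [ 0.8237  0.2628  0.1564  2.1666 -1.01    0.9993  1.7046] F [0.7518 0.1112 0.1605] Fax -0.3352306230041548
axial 0.11518097478579542 lateral corr [-0.0244  0.0091 -0.0216] rotcorr [-0.0103  0.0115 -0.0023]
the job is handed in; nothing more can be done
None
```

I set the brass bowl upside down on the rubber rest, released it, then held the larger grey console's inch button down in one press of about 3.6 s. I handed in at 20 s of the 54 s allowed.

- **Bowl:** after release, the camera views showed the rim within about 1 pixel (roughly 3 mm) of centred on the rest. The last picture shows it still there.
- **Buffing wheel:** the last picture shows it stopped over the centre of the rest, within a few mm.
- **Robot at hand-in:** the gripper was about 11 cm clear of the button, with near-zero contact force.
- **Bystanders:** the arm stayed clear of the whetstone, hammer and cup. I did not measure their positions again at the end.

Three things did not go quite as planned:
- **Press length:** 3.6 s is a little short of four. I released when the wheel reached the centre rather than waiting out the time.
- **Press force:** it read about 60 N when the button first bottomed, then settled at 16–19 N. That was on the fingertips, and below the 120 N wrist limit.
- **Tool angle:** I pressed along the button's axis but with the tool leaning about 29 degrees off it, mostly sideways, because a wrist joint was close to its limit.

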